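# Set the filter box's stabiliser leg and clamp it

### The job

The purifier's low filter box has just had its cartridges changed: first lower its open lid gently until it is fully shut. Then, with the cam lever still open, draw the sprung stabiliser leg out of the box's side until the index blade on the leg points at the pointer clip on the scale strip, steady it there a moment, and while holding it at that mark slide the cam lever fully closed. Finish while still holding the leg at the mark with the lever closed (do not let go, the leg springs back), and leave the cups, decanter, jar and trivet where they stand.

Things in the scene. Friction and masses are not known exactly. Their poses are not given: they have to be found in the camera images.
- unit: The low filter box, fixed: grey plinth 150 x 200 x 30 mm with a white open cartridge bay of the same outline on it, rim 90 mm above the counter. Origin under its centre at counter level; x away from the robot at yaw 0, y to its left, z up. Its lid hinges on the +x rim, its leg leaves the -y side, and a flat aluminium scale strip 5 mm high (local x 60 to 90 mm) lies beside the leg.
- lid (a joint): Hinge angle of the white lid (150 x 200 x 8 mm, hinge along the box's y): 0 fully shut, grows as it opens; starts 0.8 to 1.15 rad. A stiff hinge (about 0.17 N m): it stays where left and is pushed down by pressing on its upper face near the free edge.
- lid_hinge (a point): Mid-point of the lid's hinge line, 75 mm behind the box's centre (+x of the box), 90 mm above the counter; its frame turns with the lid: -x runs along the lid to its free edge 150 mm away, z is the normal of its upper face, which lies at z = 8 mm.
- lid_handle (a point): Grip point of the knob on the lid, 120 mm from the hinge, on the lid's middle line (y 0), 35 mm above its upper face; its axes are those of the lid.
- leg: The aluminium stabiliser leg (tube 22 x 14 mm, top 26 mm above the counter) that slides out of the box along the box's -y; axes as the box's. Origin at counter level under the middle of its grip station, 100 mm from the box's side when pushed in; travel 110 mm. A spring pulls it in with 2 to 4 N unless held. On it stand a T-bar at -y, a fixed lug at -x and the cam lever at +x.
- leg_tbar (a point): Middle of the inner face (the face towards the box) of the leg's T-bar pull handle: a bar along x, 124 mm long, 10 mm thick, heights 49 to 67 mm, on a middle post; this point is 58 mm high and 14 mm to -y of the leg's origin. Hooked by fingers standing between it and the box, it draws the leg out.
- leg_grip (a point): Middle of the grip station, 55 mm above the leg's origin, axes as the leg's. The fixed lug is an upright plate, outer face at x = -18 mm. Lug and lever plates are 24 mm wide in y (-12 to +12), reach 78 mm above the counter, and stand on a cross track with its top 32 mm above the counter (x -19 to 47 mm).
- leg_index (a point): Tip of the thin steel index blade that sticks out of the leg on its +x side, 73 mm from the leg's middle line, at local y = 0, 12 mm above the counter. Axes as the leg's.
- lever (a joint): Slide of the cam lever, an upright steel plate 8 mm thick on the leg's cross track: 0 open, 0.022 m fully closed (pushed 22 mm along the leg's -x towards the fixed lug; a stop ends it clear of the lug). Starts 0 to 4 mm. It takes about 4 N and stays where left. Outer faces of lug and lever are 58 mm apart at 0, 36 mm (centred on the leg's middle line) when closed: squeezing them closes it.
- lever_face (a point): Middle of the lever plate's outer (+x) face, 55 mm above the counter. Axes as the leg's.
- pointer: The fixed black pointer clip on the scale strip, 14 mm wide in y, top 14 mm above the counter. Origin under its point, at counter level; axes as the box's. The mark: the leg is at length when the index blade's tip has local y = 0 here (40 to 95 mm of travel).
- steel_cup: Steel cup, 72 mm wide, 85 mm high. Origin under its centre. A bystander.
- tumbler_a: Orange plastic tumbler, 72 mm wide, 100 mm high. Origin under its centre. A bystander.
- tumbler_b: The other orange tumbler, same size. Origin under its centre. A bystander.
- decanter: Glass decanter with a twist cap, 94 mm wide, 218 mm high. Origin under its centre. A bystander.
- jar: Amber glass jar, 68 mm wide, 100 mm high. Origin under its centre. A bystander.
- trivet: Round wooden trivet, 120 mm wide, 14 mm thick. Origin under its centre. A bystander.

How it is judged (in metres and radians):
On the way, in this order (a step that is already met when the one before it is completed fails the run):
1. the lid is fully shut, the leg not yet drawn out (value of joint lid below 0.04 rad and not (y of leg_index in the frame of pointer between -0.015 and 0.015 m)), for 0.2 s.
2. the leg is held at the mark, lever still open (y of leg_index in the frame of pointer between -0.005 and 0.005 m and contact force between the fingers and leg above 1 N and value of joint lever below 0.011 m), for 0.2 s.
3. the lever is closed with the leg held at the mark (y of leg_index in the frame of pointer between -0.005 and 0.005 m and contact force between the fingers and leg above 1 N and value of joint lever above 0.019 m), for 0.2 s.
At the end, for the whole second after the job is handed in: The lid is shut (under 0.04 rad), the index blade is within 5 mm of the pointer along the leg, the cam lever is closed (19 of 22 mm or more), the fingers still press on the leg or its lever with over 1 N, and the leg is at rest (all of step 3 and value of joint lid below 0.04 rad and linear speed of leg below 0.01 m/s); the arm keeps its last pose, push and grip.
It fails at once if the cam lever is slid past half closed with the leg over 10 mm off the mark (value of joint lever above 0.013 m and not (y of leg_index in the frame of pointer between -0.01 and 0.01 m)).
It fails at once if the lid is slammed (faster than 4 rad/s) (velocity of joint lid below -4 rad/s).
It fails at once if a bystander is moved more than 30 mm (distance of any of steel_cup, tumbler_a, tumbler_b, decanter, jar, trivet from where it was at the start of the episode above 0.03 m).
It also fails if it takes over 50 s, if anything falls off the work surface, if the arm or the gripper's body presses on something with over 40 N, if the wrist force passes 120 N, or if a joint passes its speed limit or range.

### The arm

A 7-joint arm with a two-finger parallel gripper is mounted at the origin on the work surface. World frame = base frame: x ahead of the robot, y to its left, z up, the work surface at z = 0. Lengths are in mm, angles in degrees, forces in N, time in s.
With the tool pointing down it reaches from about 350 to 900 mm from the base axis. Payload 7.2 kg.
Tool frame: the origin (TCP) lies midway between the tips of the shut fingers; the grasp point (between the pads) lies 19 mm behind it (grip_point_offset is the distance from the TCP to the grasp point, in mm); z points along the fingers, y is the line along which they close (so a half turn about z gives the same grasp; the last joint's range is limited). The gripper opens to 88 mm and grips with 3 to 60 N. Pads are 20 mm wide; open, the fingers measure 115 mm over their backs; the gripper's body (75 mm by 178 mm) begins 61 mm behind the grasp point.
Start: joints at [71.379, 23.554, -0.728, 91.456, 0.321, 64.991, -4.71], TCP at [158.73, -604.511, 222.653] pointing down, gripper open.
Joint ranges: [-169.25, 169.25], [-16.82, 113.86], [-84.01, 82.57], [7.8, 145.47], [-59.2, 239.2], [7.22, 106.19], [-163.78, 163.78]. Speed limits (degrees/s): [136.94, 136.94, 172.46, 172.46, 180, 180, 180].

### API

Orientations are given as a 3x3 rotation matrix whose columns are the frame's x, y, z axes.
In Python, from rig import * gives the robot as it stands.
- The arm moves only by the tool servo_tool, never from a script. Its argument "increments" is text: rows parted by semicolons, each of 5 numbers parted by spaces: the closure, from -1 (fully open) to 1 (shut), so that 0 is half open, then the shift along the tool's x, y, z in mm, then the turn about the tool's z in rad. In form: fingers tx ty tz spin; .... A call has 1 to 5 rows; each row is the pose to reach, as a shift and turn from the pose commanded when the call began, along the tool's axes at that moment; what a row does not reach only later rows make up. A row lasts 1/8 s, in which the tool goes at most 62.5 mm and 10.7 degrees, less where a joint would pass 70% of its speed; a pose out of reach is approached as far as the arm can. A call with a gripper value outside its range is refused whole. The fingers move at their own pace and stop on an object; "force" is the grip in N (left out, the last holds). Time passes only in rows, so rows that repeat a pose let the fingers close. It gives the time, the measured TCP pose, the force, the opening and the grip force at its end, in the units of the state.
- read_state(): the state, without advancing time (a new reading comes with each control period).
- snapshot(name): name is "scene" or "top" or "wrist"; returns the picture (384x512x3 uint8, red, green, blue); there is no depth.
- get_calibration(name): a dict with "vfov" (degrees; the focal length in pixels is half the picture's height over the tangent of half this angle, whatever the lens; pixels are square), "cx", "cy" (the principal point, pixels), "world_from_camera" (4x4, takes a point from camera to world coordinates). Camera axes: x right, y up, looking along -z (the intrinsics and any distortion apply to the point x, -y, -z); pixel columns grow to the right and rows downward; lengths in mm; the calibration is good to about 2 mm. A picture is of the moment at which its call begins: read the wrist's pose just before it. get_calibration takes no time and is no camera call; for the wrist camera it gives the pose at the moment of the call.
- hand_in(): hands the job in; it is judged then, once.
Trained networks look in the newest picture that a camera, given by its name, has taken for a name from the list of things; names that differ only in an ending like _2 or _b are one class to them, and where a whole thing is asked for, a point or a joint stands for the part that bears it (a point fixed in the world has none). Each returns a list of dicts, best first, with "score" (0 to 1); they miss things now and then, are a little off and sometimes report something else, mostly with a low value. They report only what shows in the picture. A call takes as long as a camera call.
- silhouettes(camera, name): "mask" (384x512 bool, what is visible of it) and "extent" ([left, top, right, bottom] in pixels, round what is visible of it).
The state is a dict: "t": time; "qpos": joint angles; "joint_velocities": joint speeds; "joint_torque": joint torques, N m; "tcp_pos": TCP position; "tool_rot": TCP orientation; "wrist_force": force on the tool from outside, world axes, zero at the start; "torque": the same for the moment, N m; "finger_gap": opening from 0.0 (shut) to 1.0 (fully open); "finger_force": force on a finger pad.
Only numpy, scipy, OpenCV 4.12 (cv2) and the standard library are available. Lean on these libraries where they do the work, as an engineer would, in place of code of your own. Each camera call takes 0.05 s, during which the arm holds its last target. There are 200 camera calls.

## Working session

There is one attempt and no reset: what is moved stays moved. The work goes in short steps, Python scripts to look and compute and a tool call to move; the robot and the scene stay as the last step left them, time stands still between calls to the robot, and variables do not carry over. Pictures are saved under pics/ and viewed, at most 10 in all, crops included, and the job is handed in when it is done.

Besides the shell and the picture viewer there is one more tool, called after "Emit:" as a command line: name --argument value ..., lists and objects as JSON in quotes. servo_tool: Moves the arm, as the interface text tells. Its arguments: {"type":"object","properties":{"increments":{"type":"string"},"force":{"type":"number"}},"required":["increments"]}

```bash
mkdir -p pics; cat > h.py <<'E'
from rig import *
import numpy as np, cv2
def save(n,f,crop=None,s=1):
    im=snapshot(n); o=im
    if crop: o=im[crop[1]:crop[3],crop[0]:crop[2]]
    o=cv2.resize(o,None,fx=s,fy=s,interpolation=cv2.INTER_CUBIC)
    cv2.imwrite('pics/'+f,o[:,:,::-1]); return im
def proj(P,n):
    c=get_calibration(n);f=192/np.tan(np.radians(c['vfov']/2))
    T=np.linalg.inv(np.array(c['world_from_camera']));p=np.atleast_2d(P)@T[:3,:3].T+T[:3,3]
    return np.c_[c['cx']+f*p[:,0]/-p[:,2], c['cy']-f*p[:,1]/-p[:,2]]
def unproj(u,v,n,z):
    c=get_calibration(n);f=192/np.tan(np.radians(c['vfov']/2));T=np.array(c['world_from_camera'])
    d=T[:3,:3]@np.array([(u-c['cx'])/f,-(v-c['cy'])/f,-1]);o=T[:3,3]
    return o+d*(z-o[2])/d[2]
E
python3 - <<'E'
from h import *
a=save('scene','s0.png');b=save('top','t0.png')
cv2.imwrite('pics/st.png',cv2.resize(np.vstack([a,b]),None,fx=.78,fy=.78)[:,:,::-1])
for n in('scene','top'):
    c=get_calibration(n);print(n,c)
    for k in('unit','lid','leg','lever','pointer','leg_index','leg_tbar','steel_cup','tumbler_a','decanter','jar','trivet'):
        print(k,[(round(d['score'],2),d['extent']) for d in silhouettes(n,k)[:3]])
print(read_state())
E
```

```text
scene {'vfov': 52.337707587308074, 'cx': 253.51722087585614, 'cy': 191.81776224115538, 'world_from_camera': array([[ 3.05454796e-01, -6.05235274e-01,  7.35110625e-01,
         1.41120269e+03],
       [ 9.51947344e-01,  1.76085242e-01, -2.50579812e-01,
        -2.23362776e+02],
       [ 2.22176091e-02,  7.76327412e-01,  6.29938193e-01,
         8.11261157e+02],
       [ 0.00000000e+00,  0.00000000e+00,  0.00000000e+00,
         1.00000000e+00]])}
unit [(0.97, [175.9, 149.9, 328.5, 228.7])]
lid [(0.87, [255.8, 149.1, 330.9, 200.9])]
leg [(0.64, [210.1, 172.6, 254.4, 203.7]), (0.4, [175.9, 148.1, 328.1, 227.9])]
lever [(0.59, [221.4, 191.5, 227.5, 203.4])]
pointer []
leg_index [(0.63, [211.8, 175.0, 251.0, 214.1])]
leg_tbar [(0.93, [210.9, 177.9, 250.6, 211.5])]
steel_cup []
tumbler_a [(0.94, [109.3, 186.7, 137.1, 225.2]), (0.47, [265.1, 140.4, 272.8, 146.1])]
decanter [(0.74, [346.2, 171.3, 386.7, 247.2]), (0.57, [209.6, 174.4, 253.2, 206.0])]
jar [(0.95, [332.0, 165.3, 358.7, 200.9]), (0.68, [109.6, 185.3, 138.0, 225.4])]
trivet [(0.71, [179.7, 168.8, 217.8, 195.2])]
top {'vfov': 57.2
[... 1306 characters left out ...]
ities': array([ 0.08095836, -0.06290213,  0.03513264,  0.00925637,  0.04218033,
        0.06148765, -0.03878724]), 'joint_torque': array([-2.43187496e-04, -5.87742734e+01,  6.40586782e-01, -2.91389930e+01,
       -5.38559875e-02,  1.05037331e-02,  6.69660926e-05]), 'tcp_pos': array([ 158.71477387, -604.51662616,  222.62910725]), 'tool_rot': array([[ 9.67208852e-01,  2.53982357e-01, -5.28154352e-06],
       [ 2.53982357e-01, -9.67208851e-01, -1.54366595e-05],
       [-9.02899479e-06,  1.35890548e-05, -1.00000000e+00]]), 'wrist_force': array([-0.31466861, -0.71326031, -0.36295623]), 'torque': array([-0.02708996,  0.01528782,  0.00250887]), 'finger_force': 0.0, 'finger_gap': 0.9998999456900373}
```

```bash
python3 - <<'E'
import cv2
b=cv2.imread('pics/t0.png')[130:310,110:370]
cv2.imwrite('pics/tc.png',cv2.resize(b,None,fx=3,fy=3,interpolation=cv2.INTER_CUBIC))
b=cv2.imread('pics/s0.png')[120:260,160:400]
cv2.imwrite('pics/sc.png',cv2.resize(b,None,fx=3.3,fy=3.3,interpolation=cv2.INTER_CUBIC))
E
```

```text
(no output)
```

View pics/tc.png

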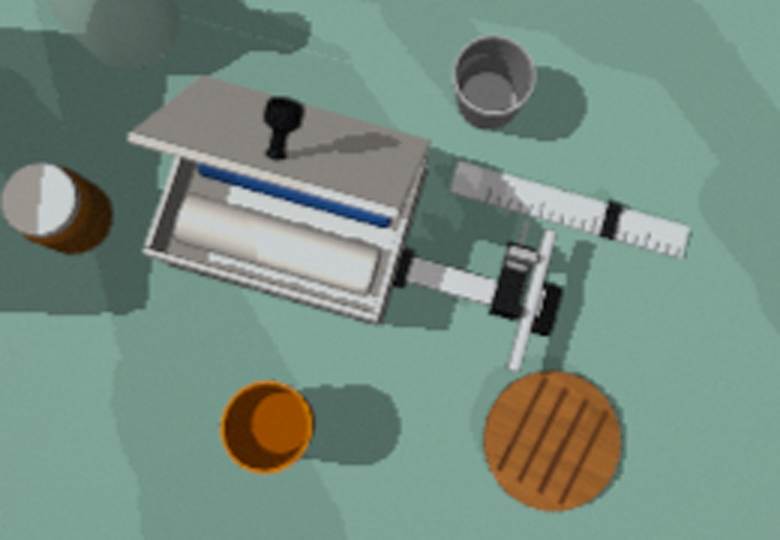

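View pics/sc.png

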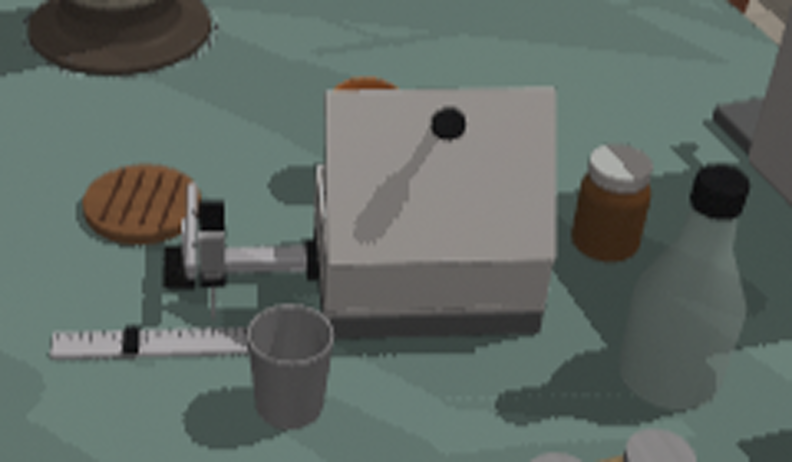

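```bash
cat > fit.py <<'E'
from h import *
from scipy.optimize import least_squares
T=lambda x,y:(x/3+110,y/3+130)
S=lambda x,y:(x/3.3+160,y/3.3+120)
def lidp(a,x,y,z): # lid frame -> unit
    c,s=np.cos(a),np.sin(a); X=x; return [75+X*c+z*s, y, 90-X*s+z*c]
def model(p):
    x0,y0,w,a,d,py=p
    ly=-200-d
    top=[([-75,100,90],T(147,250)),([-75,-100,90],T(379,322)),
     (lidp(a,-150,100,8),T(130,136)),
     (lidp(a,0,100,8),T(205,78)),(lidp(a,0,-100,8),T(428,140)),
     (lidp(a,-120,0,43),T(284,112)),
     ([62,ly-19,67],T(549,234)),([-62,ly-19,67],T(515,368)),
     ([75,py,14],T(613,219)),([73,ly,12],T(526,207))]
    sc=[(lidp(a,0,-100,8),S(330,262)),(lidp(a,0,100,8),S(553,258)),
     (lidp(a,-150,-100,8),S(328,90)),(lidp(a,-150,100,8),S(555,88)),
     ([75,-100,0],S(328,335)),([75,100,0],S(540,330)),(lidp(a,-120,0,43),S(448,123)),
     ([75,py,14],S(131,335)),([73,ly,12],S(212,321))]
    c,s=np.cos(w),np.sin(w);R=np.array([[c,-s,0],[s,c,0],[0,0,1]])
    r=[]
    for n,l in(('top',top),('scene',sc)):
        P=np.array([q[0] for q in l])@R.T+[x0,y0,0]
        r.append(proj(P,n)-np.array([q[1] for q in l]))
    return np.vstack(r)
if __name__=='__main__':
    s=least_squares(lambda p:model(p).ravel(),[480,0,0,1,0,-270],loss='soft_l1',x_scale=[10,10,.1,.1,10,10])
    x0,y0,w,a,d,py=s.x
    print(s.x.round(3),np.degrees(w));print(model(s.x).round(1))
    c,sn=np.cos(w),np.sin(w);U=lambda x,y:(round(x0+c*x-sn*y,1),round(y0+sn*x+c*y,1))
    print('leg',U(0,-200-d),'target leg',U(0,py),'hinge',U(75,0),'strip',unproj(*T(690,243),'top',5),U(75,0))
    for e in ([(412,171),'cup'],):pass
    print('trivet',unproj(*T(553,440),'top',14),'cup top',unproj(*T(494,80),'top',85),'tumb',unproj(*T(267,427),'top',100))
E
python3 fit.py
```

```text
[ 5.58205e+02  1.81309e+02 -2.54000e-01  9.88000e-01 -2.46000e+00
 -2.73152e+02] -14.531208616273119
[[-2.6  1.5]
 [-1.6  0.6]
 [-1.1 -1.4]
 [-1.6 -0.8]
 [ 0.3  0.7]
 [-0.4  0.4]
 [ 1.3 -8.4]
 [-0.3 -6.1]
 [-1.2  1.1]
 [ 0.8 -1.8]
 [-1.7  0.3]
 [ 0.1  0.1]
 [-1.7 -0.7]
 [-0.1 -0.9]
 [-2.2  0.7]
 [-0.8  0.7]
 [-0.6 -0.3]
 [-0.7 -1.4]
 [ 0.4  2.3]]
leg (np.float64(508.6), np.float64(-9.9)) target leg (np.float64(489.7), np.float64(-83.1)) hinge (np.float64(630.8), np.float64(162.5)) strip [ 547.22726847 -177.35281257    5.        ] (np.float64(630.8), np.float64(162.5))
trivet [369.22711586 -52.7057256   14.        ] cup top [670.79074709  10.26424636  85.        ] tumb [376.94267685 183.43548891 100.        ]
```

```bash
sed -i 's/x0,y0,w,a,d,py=p/x0,y0,w,a,d,py,lx=p/; s/x0,y0,w,a,d,py=s.x/x0,y0,w,a,d,py,lx=s.x/; s/1,0,-270\]/1,0,-270,0]/; s/10,10\])/10,10,10])/; s/\[62,ly/[lx+62,ly/; s/\[-62,ly/[lx-62,ly/; s/\[73,ly/[lx+73,ly/g; s/U(0,-200-d)/U(lx,-200-d)/; s/U(0,py)/U(lx,py)/' fit.py; python3 fit.py
python3 - <<'E'
import sys;sys.path.insert(0,'.')
from h import *
import fit
# unit-frame coords of strip corners/ leg tube/ lever top seen in top picture
print([unproj(*fit.T(*q),'top',z).round(0).tolist() for q,z in (((690,228),5),((683,258),5),((456,162),5),((452,190),5),((520,250),78),((549,305),78))])
E
```

```text
[ 5.59053e+02  1.80508e+02 -2.39000e-01  9.84000e-01 -7.53000e-01
 -2.74013e+02 -1.78690e+01] -13.710229589760495
[[-2.1  1.8]
 [-0.6 -0.2]
 [-1.  -0.8]
 [-1.9 -0.7]
 [ 0.4 -0.3]
 [-0.3  0.2]
 [ 0.5 -3.1]
 [-0.4 -0.3]
 [-0.6 -0.5]
 [-0.   3.2]
 [-1.4  0.8]
 [ 0.3 -0. ]
 [-1.9 -0.2]
 [-0.4 -1. ]
 [-2.   1.2]
 [-0.6  0.6]
 [-0.6 -0.2]
 [-0.9 -0.3]
 [-0.1 -0.9]]
leg (np.float64(494.5), np.float64(-8.8)) target leg (np.float64(476.7), np.float64(-81.5)) hinge (np.float64(631.9), np.float64(162.7)) strip [ 547.22726847 -177.35281257    5.        ] (np.float64(631.9), np.float64(162.7))
trivet [369.22711586 -52.7057256   14.        ] cup top [670.79074709  10.26424636  85.        ] tumb [376.94267685 183.43548891 100.        ]
[[561.0, -178.0, 5.0], [533.0, -171.0, 5.0], [615.0, 38.0, 5.0], [589.0, 41.0, 5.0], [526.0, -15.0, 78.0], [481.0, -40.0, 78.0]]
```

Emit:
servo_tool --increments "1 39 -40 -10 0; 1 78 -80 -20 0; 1 117 -120 -30 0; 1 156 -160 -40 0; 1 195 -200 -50 0" --force 20

```text
t: 1.92
tcp_pos: [297.3, -359.9, 273.3]
tool_rot: [[0.967, 0.254, 0.0], [0.254, -0.967, -0.001], [0.0, 0.001, -1.0]]
wrist_force: [1.1, -0.3, -0.7]
finger_gap: 0.473
finger_force: 0.0
```

Emit:
servo_tool --increments "1 39 -40 0 0; 1 78 -80 0 0; 1 117 -120 0 0; 1 156 -160 0 0; 1 195 -200 0 0"

```text
t: 2.55
tcp_pos: [435.0, -117.0, 273.1]
tool_rot: [[0.967, 0.254, 0.001], [0.254, -0.967, -0.001], [0.001, 0.001, -1.0]]
wrist_force: [1.1, 0.1, -0.1]
finger_gap: 0.003
finger_force: 0.0
```

Emit:
servo_tool --increments "1 39 -40 0 -0.18; 1 78 -80 0 -0.36; 1 117 -120 0 -0.54; 1 156 -160 0 -0.72; 1 195 -201 0 -0.9"

```text
t: 3.18
tcp_pos: [572.8, 126.6, 272.8]
tool_rot: [[0.398, 0.918, 0.001], [0.918, -0.398, -0.0], [0.0, 0.001, -1.0]]
wrist_force: [0.5, -0.6, -0.4]
finger_gap: 0.008
finger_force: 0.0
```

Emit:
servo_tool --increments "1 0 0 0 -0.175; 1 0 0 0 -0.175"

```text
t: 3.42
tcp_pos: [571.8, 125.8, 272.2]
tool_rot: [[0.237, 0.972, -0.001], [0.972, -0.237, 0.0], [0.0, -0.001, -1.0]]
wrist_force: [0.8, -0.4, -0.3]
finger_gap: 0.004
finger_force: 0.0
```

Emit:
servo_tool --increments "1 0 -5 40 0; 1 0 -7 60 0; 1 0 -22 73 0; 1 0 -37 87 0; 1 0 -46 98 0"

```text
t: 4.05
tcp_pos: [526.8, 135.2, 174.5]
tool_rot: [[0.241, 0.97, 0.001], [0.97, -0.241, -0.001], [-0.001, 0.001, -1.0]]
wrist_force: [-0.0, -0.2, 0.1]
finger_gap: 0.006
finger_force: 0.4
```

Emit:
servo_tool --increments "1 0 -8 11 0; 1 0 -15 23 0; 1 0 -20 35 0; 1 0 -24 47 0; 1 0 -26 58 0"

```text
t: 4.68
tcp_pos: [501.6, 142.6, 115.8]
tool_rot: [[0.237, 0.972, -0.0], [0.972, -0.237, 0.0], [-0.0, -0.0, -1.0]]
wrist_force: [-1.0, 0.5, 0.4]
finger_gap: 0.004
finger_force: 0.3
```

Emit:
servo_tool --increments "1 0 -1 8 0; 1 0 -2 15 0; 1 0 -2 19 0; 1 0 -2 21 0; 1 0 -2 21 0"

```text
t: 5.3
tcp_pos: [500.0, 143.0, 98.4]
tool_rot: [[0.237, 0.972, 0.001], [0.972, -0.237, -0.002], [-0.002, 0.002, -1.0]]
wrist_force: [-11.9, -4.0, 32.1]
finger_gap: 0.006
finger_force: 16.3
```

```bash
python3 - <<'E'
from h import *
save('top','t1.png',(110,130,370,310),3)
save('scene','s1.png',(160,120,400,260),3.3)
E
```

```text
(no output)
```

View pics/s1.png

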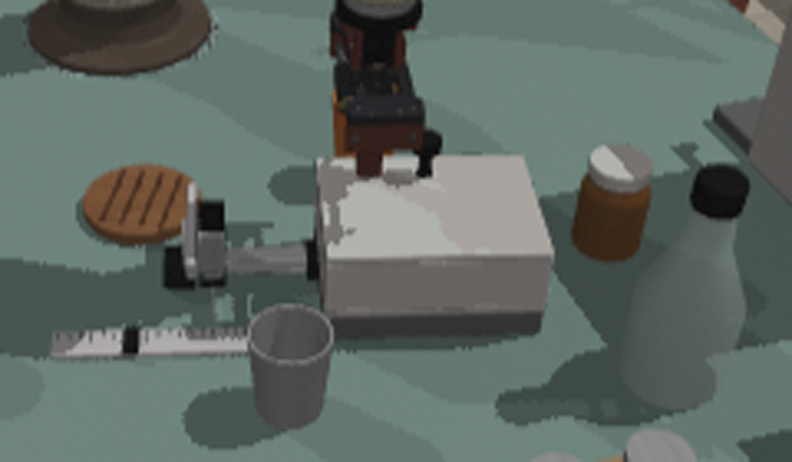

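Emit:
servo_tool --increments "1 0 0 -30 0; 0 0 0 -70 0; -1 -50 13 -82 0; -1 -100 26 -82 0; -1 -149 39 -82 0"

```text
t: 6.02
tcp_pos: [502.9, -12.8, 178.1]
tool_rot: [[0.237, 0.972, 0.001], [0.972, -0.237, -0.0], [-0.0, 0.001, -1.0]]
wrist_force: [1.3, -0.2, -0.2]
finger_gap: 0.423
finger_force: 0.0
```

Emit:
servo_tool --increments "-1 0 0 0 0; -1 0 0 0 0"

```text
t: 6.28
tcp_pos: [502.8, -10.7, 177.7]
tool_rot: [[0.237, 0.971, 0.0], [0.971, -0.237, 0.0], [0.001, 0.0, -1.0]]
wrist_force: [0.1, 0.7, 0.2]
finger_gap: 0.648
finger_force: 0.0
```

```bash
python3 - <<'E'
from h import *
c=get_calibration('wrist');np.save('wc.npy',c['world_from_camera']);print(c)
im=save('wrist','w1.png',None,1.5)
for k in('leg','lever','pointer','leg_tbar'): print(k,[(round(d['score'],2),d['extent']) for d in silhouettes('wrist',k)[:3]])
E
```

```text
{'vfov': 71.94770182881939, 'cx': 256.6080171678063, 'cy': 195.540406387937, 'world_from_camera': array([[ 9.71540739e-01,  2.28647739e-01,  6.18773365e-02,
         5.20547398e+02],
       [-2.36872477e-01,  9.37639057e-01,  2.54409960e-01,
         5.87172009e+01],
       [ 1.51654627e-04, -2.61826678e-01,  9.65114899e-01,
         3.40782466e+02],
       [ 0.00000000e+00,  0.00000000e+00,  0.00000000e+00,
         1.00000000e+00]])}
leg [(0.72, [189.2, 109.4, 303.3, 220.1]), (0.25, [179.1, 0.0, 363.6, 92.0])]
lever [(0.64, [269.3, 176.7, 280.7, 206.6])]
pointer []
leg_tbar [(0.58, [189.8, 108.3, 308.9, 218.1])]
```

View pics/w1.png

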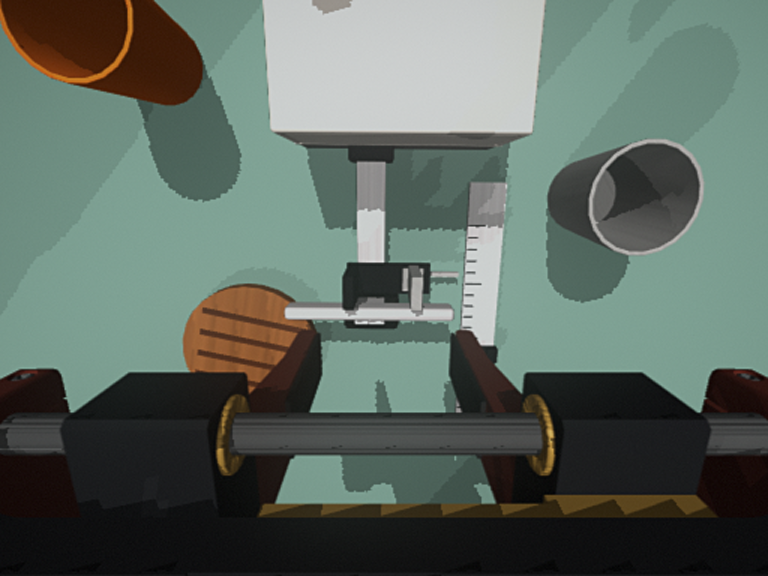

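```bash
python3 - <<'E'
from h import *
w=-.2395;c,s=np.cos(w),np.sin(w);R=np.array([[c,-s],[s,c]])
o=np.array([502.8,-10.7])
for n,(u,v),z in(('tbarL',(285,307),67),('tbarR',(453,307),67),('tbarinner mid',(370,304),67),('tip',(458,274.5),12),('tube',(357,200),26),('tubeR',(387,200),26),('leverR top edge',(424,266),78),('leverL',(410,266),78),('lugL',(344,264),78),('pointer edge',(485,346),14),('stripL',(465,300),5),('boxL',(272,130),90),('boxR',(533,133),90)):
    p=unproj(u/1.5,v/1.5,'wrist',z); print(n,p.round(1),'rel TCP box frame',(R.T@(p[:2]-o)).round(1))
E
```

```text
tbarL [430.4  -5.7  67. ] rel TCP box frame [-71.5 -12.3]
tbarR [548.2 -34.1  67. ] rel TCP box frame [ 49.7 -11.9]
tbarinner mid [490.6 -17.9  67. ] rel TCP box frame [-10.2  -9.9]
tip [563.5 -25.6  12. ] rel TCP box frame [62.5 -0.1]
tube [496.8  54.2  26. ] rel TCP box frame [-21.2  61.7]
tubeR [519.3  48.8  26. ] rel TCP box frame [ 2.  61.7]
leverR top edge [533.6   2.6  78. ] rel TCP box frame [26.8 20.3]
leverL [524.5   4.9  78. ] rel TCP box frame [17.4 20.2]
lugL [481.6  16.6  78. ] rel TCP box frame [-27.1  21.5]
pointer edge [574.3 -94.3  14. ] rel TCP box frame [ 89.3 -64.3]
stripL [566.1 -51.5   5. ] rel TCP box frame [ 71.1 -24.6]
boxL [463.1 105.9  90. ] rel TCP box frame [-66.3 103.9]
boxR [612.2  68.2  90. ] rel TCP box frame [ 87.6 102.6]
```

Emit:
servo_tool --increments "-1 6 -2 0 0; -1 6 -2 30 0; -1 6 -2 65 0; -1 6 -2 100 0; -1 6 -2 133 0"

```text
t: 7.15
tcp_pos: [502.1, -4.0, 43.6]
tool_rot: [[0.236, 0.972, 0.0], [0.972, -0.236, 0.0], [0.0, 0.0, -1.0]]
wrist_force: [0.8, -0.5, 0.4]
finger_gap: 1.0
finger_force: 0.0
```

Emit:
servo_tool --increments "-1 0 0 0 0; -1 -10 0 0 0; -1 -20 0 0 0; -1 -30 0 0 0; -1 -30 0 0 0"

```text
t: 7.78
tcp_pos: [495.3, -35.5, 45.4]
tool_rot: [[0.239, 0.971, 0.001], [0.971, -0.239, -0.001], [-0.001, 0.001, -1.0]]
wrist_force: [0.6, 2.1, 1.8]
finger_gap: 0.997
finger_force: 1.0
```

```bash
python3 - <<'E'
from h import *
print(get_calibration('wrist')['world_from_camera'].tolist(),read_state()['tcp_pos'])
save('top','t2.png',(200,160,370,290),4); save('wrist','w2.png',None,1.5)
E
```

```text
[[0.9711471970383799, 0.23040692009922759, 0.061528634430511035, 513.0848935366473], [-0.23847754137218005, 0.9368936689197522, 0.2556535065262421, 34.097311690648986], [0.0012585489960555446, -0.2629503837389695, 0.9648085363148228, 208.28561463320568], [0.0, 0.0, 0.0, 1.0]] [495.33708056 -35.48937982  45.35104949]
```

View pics/w2.png

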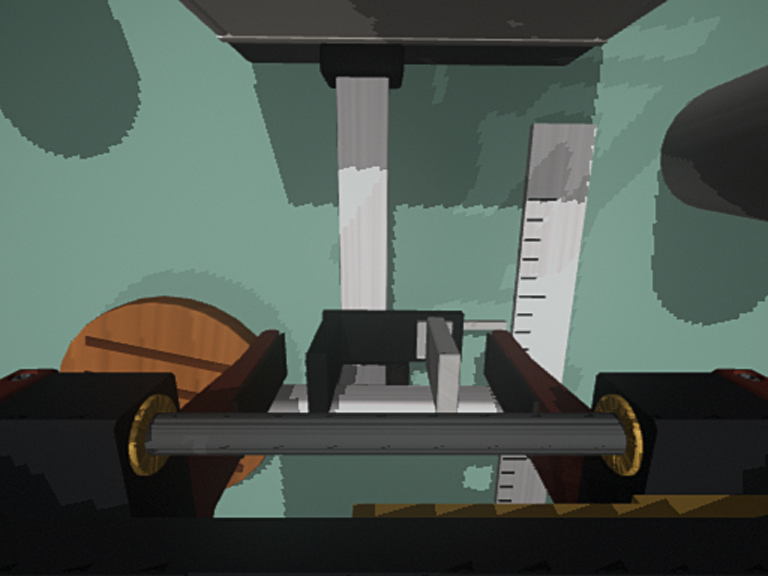

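Emit:
servo_tool --increments "-1 -10 0 0 0; -1 -20 0 0 0; -1 -30 0 0 0; -1 -40 0 0 0; -1 -40 0 0 0"

```text
t: 8.5
tcp_pos: [485.2, -74.3, 44.5]
tool_rot: [[0.238, 0.971, -0.0], [0.971, -0.238, -0.001], [-0.001, -0.0, -1.0]]
wrist_force: [1.8, 2.9, 2.4]
finger_gap: 1.003
finger_force: 1.3
```

```bash
python3 - <<'E'
from h import *
print(get_calibration('wrist')['world_from_camera'].tolist(),read_state()['tcp_pos'])
a=save('top','t3.png'); b=save('wrist','w3.png'); c=save('scene','s3.png')
f=lambda im,x0,y0,x1,y1,w:cv2.resize(im[y0:y1,x0:x1],(w,int(w*(y1-y0)/(x1-x0))),interpolation=cv2.INTER_CUBIC)
L=[f(b,250,150,450,300,400),f(a,250,180,350,255,400)]
cv2.imwrite('pics/m3.png',np.vstack([np.hstack(L),f(c,160,160,260,190,800)])[:,:,::-1])
E
```

```text
[[0.9712282102296902, 0.22969416438936177, 0.06289955881802722, 503.23915474992333], [-0.23815058114131757, 0.9370214439852577, 0.25548994934014985, -4.715338482378191], [-0.00025368500613743807, -0.263118612715354, 0.9647634587227392, 207.45605093970653], [0.0, 0.0, 0.0, 1.0]] [485.23615795 -74.28873387  44.50986822]
```

View pics/m3.png

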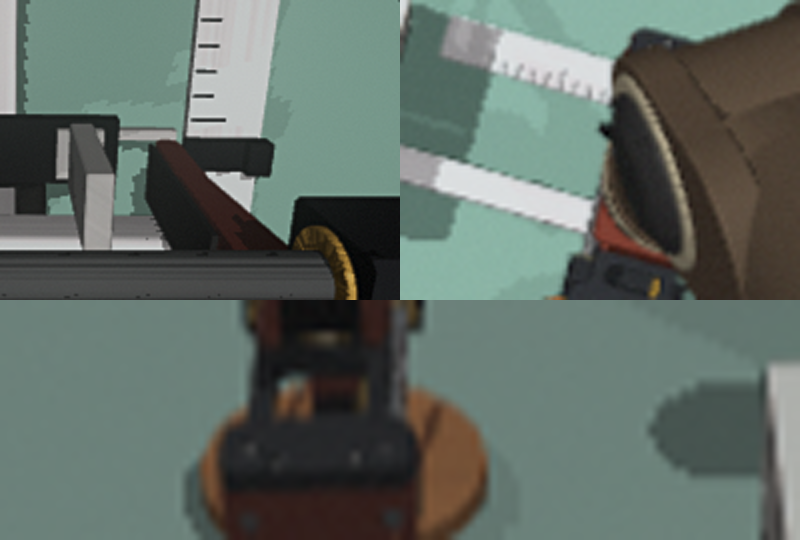

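```bash
python3 - <<'E'
from h import *
w=-.2395;c,s=np.cos(w),np.sin(w);R=np.array([[c,-s],[s,c]]);o=np.array([485.2,-74.3])
for n,(u,v),z in(('far top',(215,172),14),('far top R',(260,177),14),('near base',(215,137),5),('near R',(265,139),5),('tip',(175,134),12),('tip lo',(175,139),12),('blade',(135,133),12)):
    p=unproj(u/2+250,v/2+150,'wrist',z); print(n,p.round(1),(R.T@(p[:2]-o)).round(1))
print('fit pointer rel', (R.T@(np.array([559.05,180.5])-o))+[75,-274])
E
```

```text
far top [ 560.6 -105.7   14. ] [ 80.7 -12.6]
far top R [ 577.7 -112.    14. ] [ 98.8 -14.7]
near base [565.4 -95.1   5. ] [82.9 -1.2]
near R [ 585.1 -100.8    5. ] [103.3  -2.1]
tip [548.2 -87.   12. ] [64.3  2.6]
tip lo [547.9 -89.1  12. ] [64.4  0.5]
blade [533.1 -82.9  12. ] [48.6  3. ]
fit pointer rel [86.29920446 -8.95436152]
```

Emit:
servo_tool --increments "-1 -5 0 0 0; -1 -10 0 0 0; -1 -10 -4 0 0; -1 -10 -4 0 0"

```text
t: 9.15
tcp_pos: [478.7, -81.7, 44.6]
tool_rot: [[0.237, 0.972, -0.001], [0.972, -0.237, -0.0], [-0.0, -0.001, -1.0]]
wrist_force: [0.2, 2.5, -0.7]
finger_gap: 1.001
finger_force: 1.4
```

```bash
python3 - <<'E'
from h import *
print(get_calibration('wrist')['world_from_camera'].tolist(),read_state()['tcp_pos'])
b=save('wrist','w4.png')
cv2.imwrite('pics/m4.png',cv2.resize(b[180:280,230:400],None,fx=4.5,fy=4.5,interpolation=cv2.INTER_CUBIC)[:,:,::-1])
E
```

```text
[[0.9716007582824474, 0.2281420024047742, 0.06279485045535053, 496.665502129759], [-0.23662528408129574, 0.9375055288245436, 0.25513106113692974, -12.241919206152708], [-0.0006644083201675353, -0.26274438178988657, 0.9648652488298203, 207.5254687355916], [0.0, 0.0, 0.0, 1.0]] [478.71715589 -81.74576198  44.55773427]
```

View pics/m4.png

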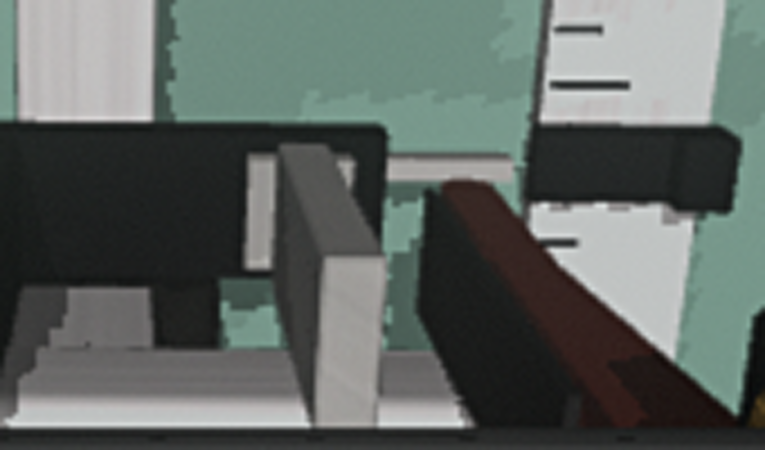

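```bash
python3 - <<'E'
from h import *
w=-.2395;c,s=np.cos(w),np.sin(w);R=np.array([[c,-s],[s,c]]);o=np.array([478.7,-81.7])
for n,(u,v),z in(('far top',(535,201),14),('far top R',(660,205),14),('near base',(545,125),5),('near R',(700,125),5),('tip hi',(510,154),12),('tip mid',(510,168),12),('tip lo',(510,180),12)):
    p=unproj(u/4.5+230,v/4.5+180,'wrist',z); print(n,(R.T@(p[:2]-o)).round(1))
P=lambda l,z:proj([[*(o+R@np.array(l)),z]],'wrist')[0]
E
```

```text
far top [73.  -4.4]
far top R [94.8 -5.1]
near base [76.8  6.5]
near R [104.5   6.6]
tip hi [68.6  3.5]
tip mid [68.8  0.9]
tip lo [69.  -1.3]
```

Emit:
servo_tool --increments "-1 0 -4 0 0; -1 0 -4 0 0; -0.4 0 -4 0 0; 0 0 -4 0 0; 0 0 -4 0 0" --force 20

```text
t: 9.82
tcp_pos: [476.1, -80.8, 44.6]
tool_rot: [[0.237, 0.972, 0.001], [0.972, -0.237, -0.0], [0.0, 0.001, -1.0]]
wrist_force: [3.2, 1.9, -2.9]
finger_gap: 0.697
finger_force: 3.3
```

Emit:
servo_tool --increments "0.1 0 0 0 0; 0.2 0 0 0 0; 0.3 0 0 0 0; 0.3 0 0 0 0"

```text
t: 10.32
tcp_pos: [473.0, -80.1, 44.7]
tool_rot: [[0.237, 0.972, -0.004], [0.972, -0.237, -0.0], [-0.001, -0.004, -1.0]]
wrist_force: [-7.2, 6.0, 9.3]
finger_gap: 0.408
finger_force: 20.9
```

Emit:
servo_tool --increments "0.5 0 -1 0 0; 0.5 0 -1 0 0; 0.5 0 -1 0 0"

```text
t: 10.7
tcp_pos: [473.0, -80.1, 44.7]
tool_rot: [[0.237, 0.972, -0.003], [0.972, -0.237, -0.0], [-0.001, -0.003, -1.0]]
wrist_force: [-4.3, 5.1, 6.0]
finger_gap: 0.403
finger_force: 20.5
```

```bash
python3 - <<'E'
from h import *
s=read_state();print(s['tcp_pos'],s['finger_gap'],s['wrist_force'],s['finger_force'])
b=save('wrist','w5.png')
cv2.imwrite('pics/m5.png',cv2.resize(b[180:280,230:400],None,fx=4.5,fy=4.5,interpolation=cv2.INTER_CUBIC)[:,:,::-1])
E
```

```text
[472.98057385 -80.09145118  44.67309824] 0.4030786474956746 [-4.25388194  5.05844059  6.04369147] 20.52329298108816
```

View pics/m5.png

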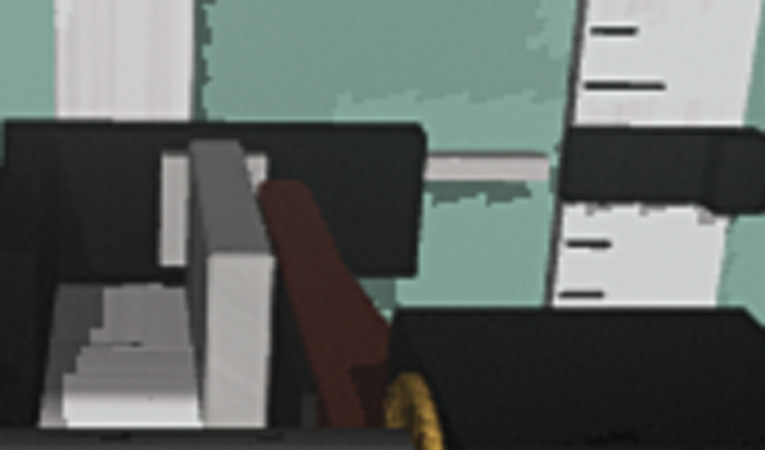

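```bash
python3 -c "
from rig import *
print(hand_in())"
```

```text
the job is handed in; nothing more can be done
None
```

I handed in the job at about 10.8 s of the 50 s limit. The lid is shut, the leg is held about 1 mm from the pointer mark by the last wrist picture, the lever is closed (finger opening about 35.5 mm, grip 20 N), and I saw no bystander moved. The hand-in returned no verdict.

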